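# Rock the ball sorter's seesaw gate and feed two balls the other way

### The job

The ball sorter's seesaw gate is tipped to the wrong side: press its raised end down with a fingertip until it rocks over to the other side. Then push both steel balls along the feed ledge, from behind, onto the gate so that they roll down the other chute and both lie in the tray on that side. Push the balls, never lift them, and leave everything else on the bench where it is.

Things in the scene. Friction and masses are not known exactly. Their poses are not given: they have to be found in the camera images.
- sorter: Fixed grey ball sorter. Origin: on the bench under the middle of the gate's pivot. Its x axis runs from the feed ledge (negative x, robot's side) across the gate, y along the gate to the left tray, z up; all heights are above the bench.
- gate (a joint): Seesaw gate, rocking about the sorter's x axis. In rad, from -0.22 to 0.22: positive = left (+y) end up, parts roll right; negative = right end up, parts roll left. It starts resting at either end. It is top-heavy (steel disc weight on its far wall) and has no spring: pushed past level it falls over and stays; about 1 N down near the raised end is enough.
- gate_middle (a point): Middle of the gate's trough floor, 18 mm above the pivot, 90 mm above the bench. Aluminium trough 250 mm long, 66 mm wide inside (sorter x -34 to 32 mm), walls 14 mm high, ends open; the near wall is missing for the middle 60 mm, where the ledge comes in. A 40 mm disc weight sits on the far wall's middle (x 35 to 55 mm, centre 28 mm above the floor).
- gate_left_end (a point): Point on the trough floor's centre line, 115 mm from the pivot at the gate's left (+y) end, 10 mm short of the end; about 115 mm above the bench when that end is up, 64 mm when down.
- gate_right_end (a point): The same point at the gate's right (-y) end.
- ledge_edge (a point): Middle of the feed ledge's end edge, on its floor, 97 mm high; axes as the sorter's. The ledge is a level steel channel along -x from here, 99 mm long, open at both ends, 24 mm wide inside; its 4 mm thick walls rise only 6 mm above its floor. Its floor is 7 mm above the gate's. A ball whose centre is past this edge drops onto the gate.
- tray_left (a point): Inner floor centre of the left (+y) tray, below the gate's left end; axes as the sorter's. Inside 88 mm (x) by 108 mm (y), floor 5 mm above the bench, walls 36 mm high (outer end 85 mm, sides 66 mm at the outer part).
- tray_right (a point): The same for the right (-y) tray.
- ball_front: Loose steel bearing ball 28 mm in diameter, 90 g or so, lying in the feed ledge next to the gate. Origin: its centre, 111 mm above the bench on the ledge; its orientation means nothing. It rolls along the ledge when pushed and soon stops by itself.
- ball_rear: The second ball, the same, lying behind the first one in the ledge (nearer the robot), with a gap of some 4 to 18 mm between them. The ledge is open behind it.
- valve_a: Bystander: steel engine valve standing upright on its head (34 mm wide, 104 mm tall, 7 mm stem), left of the feed ledge. Origin under its middle. Leave alone.
- valve_b: Bystander: the same kind of valve, right of the feed ledge. Leave alone.
- tappet: Bystander: steel bucket tappet 30 mm wide, 26 mm tall, left of the feed ledge's near end. Origin under its middle. Leave alone.
- oil_bottle: Bystander: amber bottle 60 mm wide, 150 mm tall, beyond the sorter. Origin under its middle.
- carton: Bystander: red-brown carton 75 x 130 x 45 mm, beyond the sorter. Origin under its middle.
- white_box: Bystander: white paper box 60 x 80 x 35 mm on the near side, right. Origin under its middle.
- wrench: Bystander: steel wrench lying on the near side, left. Origin under its middle.

How it is judged:
On the way, in this order (a step that is already met when the one before it is completed fails the run):
1. the gate is rocked over to the other side while both balls still lie on the feed ledge (distance of gate_left_end from where it was at the start of the episode above 0.035 m and (value of joint gate below -0.17 rad or value of joint gate above 0.17 rad) and x of each of ball_front, ball_rear in the frame of sorter below -0.035 m), for 0.2 s.
2. both balls have rolled down into the tray on the gate's new low side (distance of gate_left_end from where it was at the start of the episode above 0.035 m and ((value of joint gate below -0.17 rad and x of ball_front in the frame of tray_left between -0.045 and 0.045 m and y of ball_front in the frame of tray_left between -0.058 and 0.058 m and z of ball_front in the frame of tray_left between 0 and 0.05 m and x of ball_rear in the frame of tray_left between -0.045 and 0.045 m and y of ball_rear in the frame of tray_left between -0.058 and 0.058 m and z of ball_rear in the frame of tray_left between 0 and 0.05 m) or (value of joint gate above 0.17 rad and x of ball_front in the frame of tray_right between -0.045 and 0.045 m and y of ball_front in the frame of tray_right between -0.058 and 0.058 m and z of ball_front in the frame of tray_right between 0 and 0.05 m and x of ball_rear in the frame of tray_right between -0.045 and 0.045 m and y of ball_rear in the frame of tray_right between -0.058 and 0.058 m and z of ball_rear in the frame of tray_right between 0 and 0.05 m))), for 0.2 s.
At the end, for the whole second after the job is handed in: The gate rests beyond 0.17 rad on the side opposite to its start; both balls lie still (under 0.03 m/s) in the tray at its new low end (within 45 mm in x, 58 mm in y of the tray middle, under 50 mm above its floor); no bystander moved over 25 mm (all of step 2 and linear speed of each of ball_front, ball_rear below 0.03 m/s and distance of each of valve_a, valve_b, tappet, oil_bottle, carton, white_box, wrench from where it was at the start of the episode below 0.025 m); the robot touches nothing.
It fails at once if a ball was lifted instead of pushed (height (world z) of any of ball_front, ball_rear above 0.135 m).
It fails at once if a ball left the feed ledge by its side ((x of ball_front in the frame of sorter below -0.035 m and (y of ball_front in the frame of sorter above 0.02 m or y of ball_front in the frame of sorter below -0.02 m)) or (x of ball_rear in the frame of sorter below -0.035 m and (y of ball_rear in the frame of sorter above 0.02 m or y of ball_rear in the frame of sorter below -0.02 m))).
It fails at once if a bystander was moved by more than 25 mm (distance of any of valve_a, valve_b, tappet, oil_bottle, carton, white_box, wrench from where it was at the start of the episode above 0.025 m).
It also fails if it takes over 45 s, if anything falls off the work surface, if the arm or the gripper's body presses on something with over 40 N, if the wrist force passes 120 N, or if a joint passes its speed limit or range.

### The arm

A 7-joint arm with a two-finger parallel gripper is mounted at the origin on the work surface. World frame = base frame: x ahead of the robot, y to its left, z up, the work surface at z = 0. Lengths are in m, angles in rad, forces in N, time in s.
With the tool pointing down it reaches from about 0.4 to 0.85 m from the base axis. Payload 10.4 kg.
Tool frame: the origin (TCP) lies on the mounting face of the last link; the fingertips stand r.tips_ahead ahead of it and the grasp point (between the pads) lies 164 mm ahead of it (r.tips_ahead is the distance from the TCP to the fingertips, in m); z points along the fingers, y is the line along which they close (so a half turn about z gives the same grasp; the last joint's range is limited). The gripper opens to 87 mm and grips with 3 to 60 N. Pads are 19 mm wide; open, the fingers measure 117 mm over their backs; the gripper's body (75 mm by 190 mm) begins 51 mm behind the grasp point.
Start: joints at [-1.187, 0.332, -0.065, 1.46, 0.022, 1.35, -0.088], TCP at [0.247, 0.574, 0.405] pointing down, gripper open.
Joint ranges: [-2.6, 2.6], [-0.5, 2.12], [-1.47, 1.34], [0.16, 2.42], [-1.27, 4.41], [0.06, 2.06], [-2.6, 2.6]. Speed limits (rad/s): [2.22, 2.22, 2.79, 2.79, 3.14, 3.14, 3.14].

### API

Orientations are given as a unit quaternion [x, y, z, w].
In Python, from bench import telemetry, imaging, job, r gives the robot as it stands.
- The arm moves only by the tool move_arm, never from a script. Its argument "steps" is a list of rows, each an object of numbers: "dx", "dy", "dz": the shift along the tool's x, y, z in cm; "spin": the turn about the tool's z in rad. In form: [{"dx": .., "dy": .., "dz": .., "spin": ..}, ...]. A call has 1 to 12 rows; each row shifts and turns the commanded pose from where the row before left it, along the tool's axes as they then stand; what a row does not reach is not made up. A row lasts 1/10 s, in which the tool goes at most 50 mm and 8.59 degrees, less where a joint would pass 70% of its speed; a pose out of reach is approached as far as the arm can. A call with a gripper value outside its range is refused whole. "claw" is the finger opening in cm, from 0 to 8.7, set as the call begins (left out, the last holds). The fingers move at their own pace and stop on an object; "squeeze" is the grip in N (left out, the last holds). Time passes only in rows, so rows that do not move let the fingers close. It gives the time, the measured TCP pose, the force, the opening and the grip force at its end, in the units of the state.
- telemetry.read_state(): the state, without advancing time (a new reading comes with each control period).
- imaging.camera(name): name is "scene" or "side" or "wrist"; returns a dict with "img" (400x640x3 uint8, red, green, blue), "camera_matrix" (3x3 intrinsics, pixels), "R" (3x3) and "t" (3): a world point X has camera coordinates R X + t. Camera axes: x right, y down, z forward; pixel columns grow to the right and rows downward; lengths in m; the calibration is good to about 2 mm. A picture is of the moment at which its call begins. There is no depth.
- job.close_job(): hands the job in; it is judged then, once.
The state is a dict: "time": time; "joint_positions": joint angles; "joint_vel": joint speeds; "joint_torque": joint torques, N m; "ee_pos": TCP position; "eef_rot": TCP orientation; "ft_force": force on the tool from outside, world axes, zero at the start; "torque": the same for the moment, N m; "width": finger opening in m; "grip_force": force on a finger pad.
Only numpy, scipy, OpenCV 4.12 (cv2) and the standard library are available. Lean on these libraries where they do the work, as an engineer would, in place of code of your own. Each camera call takes 0.05 s, during which the arm holds its last target. There are 200 camera calls.

## Working session

There is one attempt and no reset: what is moved stays moved. The work goes in short steps, Python scripts to look and compute and a tool call to move; the robot and the scene stay as the last step left them, time stands still between calls to the robot, and variables do not carry over. Pictures are saved under pics/ and viewed, at most 10 in all, crops included, and the job is handed in when it is done.

Besides the shell and the picture viewer there is one more tool, called as name([rows], argument=value, ...), one row to a line, values as JSON. move_arm: Moves the arm, as the interface text tells. Its arguments: {"type":"object","properties":{"steps":{"type":"array","items":{"type":"object","properties":{"dx":{"type":"number"},"dy":{"type":"number"},"dz":{"type":"number"},"spin":{"type":"number"}}}},"claw":{"type":"number"},"squeeze":{"type":"number"}},"required":["steps"]}

```bash
mkdir -p pics; cat > h.py <<'E'
from bench import telemetry, imaging, job, r
import numpy as np, cv2
def snap(n,f):
    c=imaging.camera(n); cv2.imwrite(f,c["img"][:,:,::-1]); np.savez(f[:-4],**c); return c
def ray(c,u,v):
    K,R,t=[np.array(c[k]) for k in("camera_matrix","R","t")]
    return -R.T@t, R.T@np.linalg.solve(K,[u,v,1.])
def plane(c,u,v,z):
    o,d=ray(c,u,v); return o+d*(z-o[2])/d[2]
def proj(c,X):
    K,R,t=[np.array(c[k]) for k in("camera_matrix","R","t")]
    p=K@(R@np.array(X)+t); return p[:2]/p[2]
E
python3 - <<'E'
from h import *
a=snap("scene","pics/a.png");b=snap("side","pics/b.png")
for c in(a,b): print(ray(c,320,200))
s=telemetry.read_state();print(s["ee_pos"],s["eef_rot"],s["width"],s["time"],r.tips_ahead)
E
```

```text
(array([1.38033873, 0.42325346, 0.79753314]), array([-0.72182115, -0.356764  , -0.59324747]))
(array([ 0.15334045, -0.62114692,  1.00642493]), array([ 0.32714129,  0.52687672, -0.78452187]))
[0.24725639 0.57387932 0.40403065] [ 2.02008885e-01  9.79383469e-01 -6.49237798e-04 -9.63125018e-05] 0.08721898087296089 0.1 0.1822
```

View pics/a.png

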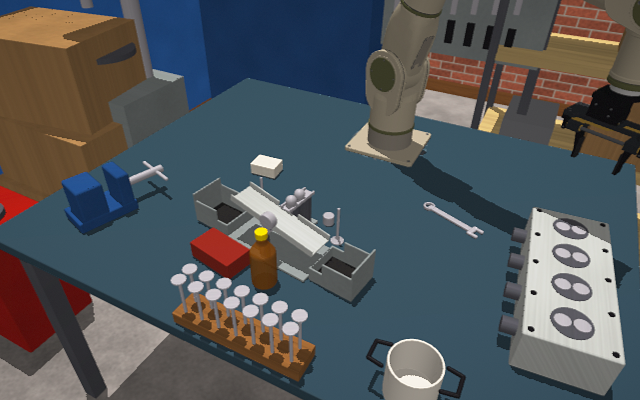

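View pics/b.png

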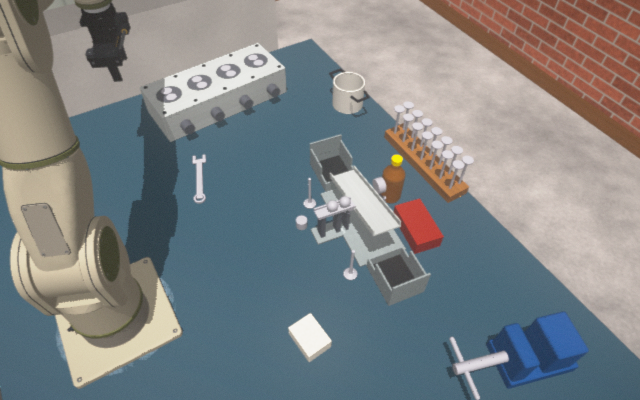

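The scene view shows the sorter around (280,230), with the balls at about (292,197). In the side view it is around (360,210), with the balls at (332,206) and (345,202). I'll zoom in on both views.

```bash
python3 - <<'E'
import cv2,numpy as np
a=cv2.imread("pics/a.png")[165:305,180:380];b=cv2.imread("pics/b.png")[130:305,290:435]
cv2.imwrite("pics/a2.png",cv2.resize(a,None,fx=4,fy=4,interpolation=2));cv2.imwrite("pics/b2.png",cv2.resize(b,None,fx=3.4,fy=3.4,interpolation=2))
E
```

```text
(no output)
```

View pics/a2.png

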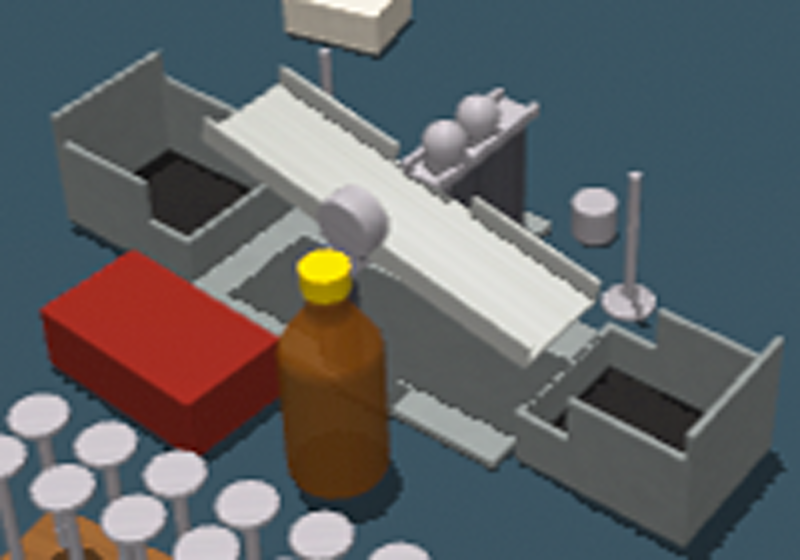

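View pics/b2.png

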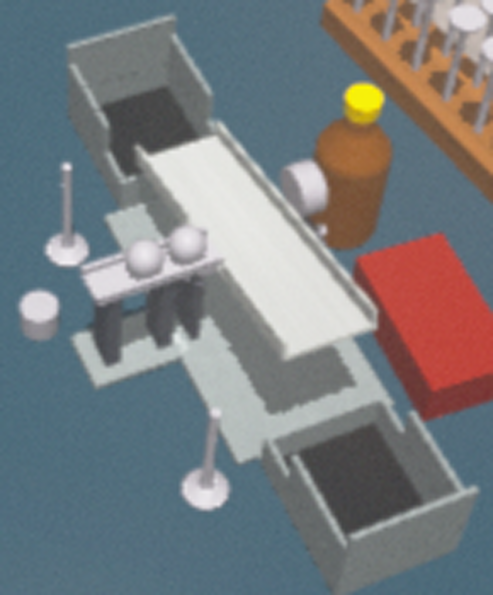

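The right (-y) end of the gate is up: it overhangs the right tray at b2 (330,335) and a2 (250,110). Next I'll triangulate the tray outer-wall corners and the balls, and locate the valves.

```bash
cat > m.py <<'E'
from h import *
a=dict(np.load("pics/a.npz"));b=dict(np.load("pics/b.npz"))
A=lambda u,v:(u/4+179.6,v/4+164.6); B=lambda u,v:(u/3.4+289.6,v/3.4+129.6)
def tri(p,q):
    M=[];y=[]
    o=[ray(a,*p),ray(b,*q)]
    for P,d in o:
        d=d/np.linalg.norm(d);S=np.eye(3)-np.outer(d,d);M.append(S);y.append(S@P)
    x,res,_,_=np.linalg.lstsq(np.vstack(M),np.hstack(y),rcond=None);return x,res**.5*1000
E
python3 - <<'E'
from m import *
np.set_printoptions(precision=4,suppress=True)
# corners, z=.085: each view
R=[plane(a,*A(*p),.085) for p in((55,115),(160,55))]; L=[plane(a,*A(*p),.085) for p in((690,440),(780,342))]
R2=[plane(b,*B(*p),.085) for p in((340,545),(475,490))]; L2=[plane(b,*B(*p),.085) for p in((70,45),(173,18))]
print(*R,*L,'|',*R2,*L2)
for l,r_ in((L,R),(L2,R2)):
    l=np.mean(l,0);r_=np.mean(r_,0);d=l-r_;print('mid',(l+r_)/2,'yaw',np.arctan2(-d[0],d[1]),np.linalg.norm(d))
print('front',tri(A(445,145),B(187,243)),'rear',tri(A(478,118),B(145,258)))
for n,p,q in(('front',(445,145),(187,243)),('rear',(478,118),(145,258))): print(n,plane(a,*A(*p),.111),plane(b,*B(*q),.111))
print('gate R end corners near,far',tri(A(283,70),B(287,355)),tri(A(208,122),B(375,325)))
print('valve a top',tri(A(635,175),B(67,167)),'valve b top',tri(A(324,52),B(215,412)))
print('ledge rear ends L,R',tri(A(536,107),B(86,268)),tri(A(497,92),B(97,300)))
print('ledge front L', tri(A(433,185),B(190,232)))
E
```

```text
[ 0.6439 -0.3053  0.085 ] [ 0.5554 -0.2881  0.085 ] [0.7161 0.1742 0.085 ] [0.6227 0.1875 0.085 ] | [ 0.5394 -0.2945  0.085 ] [ 0.64   -0.3078  0.085 ] [0.6187 0.1853 0.085 ] [0.7086 0.1694 0.085 ]
mid [ 0.6345 -0.0579  0.085 ] yaw -0.14506833560182258 0.482596283421075
mid [ 0.6267 -0.0619  0.085 ] yaw -0.1533611486287078 0.48418479447096163
front (array([ 0.5784, -0.052 ,  0.1082]), array([0.9448])) rear (array([ 0.5447, -0.0481,  0.1086]), array([0.3827]))
front [ 0.5822 -0.0505  0.111 ] [ 0.5767 -0.0532  0.111 ]
rear [ 0.5479 -0.0466  0.111 ] [ 0.5435 -0.0494  0.111 ]
gate R end corners near,far (array([ 0.5763, -0.1737,  0.1222]), array([2.3231])) (array([ 0.6432, -0.1836,  0.1207]), array([2.1956]))
valve a top (array([0.5429, 0.0596, 0.1018]), array([0.1723])) valve b top (array([ 0.5194, -0.1783,  0.1017]), array([1.0207]))
ledge rear ends L,R (array([ 0.5068, -0.0279,  0.0999]), array([0.8435])) (array([ 0.5006, -0.0574,  0.0987]), array([2.1098]))
ledge front L (array([ 0.596 , -0.0425,  0.0951]), array([11.1793]))
```

move_arm([
  {"spin": -0.13},
  {"spin": -0.13},
  {"dx": -2.7,"dy": -3.9},
  {"dx": -2.7,"dy": -3.9},
  {"dx": -2.7,"dy": -3.9},
  {"dx": -2.7,"dy": -3.9},
  {"dx": -2.7,"dy": -3.9},
  {"dx": -2.7,"dy": -3.9},
  {"dx": -2.7,"dy": -3.9},
  {"dx": -2.7,"dy": -3.9},
  {"dx": -2.7,"dy": -3.9},
], claw=0)

```text
$.steps[0]: bad value
```

```bash
cat >> h.py <<'E'
def sor(p,o=(.631,-.060),yaw=-.148):
    d=np.array(p[:2])-o;c,s=np.cos(yaw),np.sin(yaw);return c*d[0]+s*d[1],-s*d[0]+c*d[1]
def st():
    s=telemetry.read_state();x,y,z,w=s["eef_rot"]
    print("t",s["time"],"ee",s["ee_pos"],"tip z",s["ee_pos"][2]-r.tips_ahead,"sorter",np.round(sor(s["ee_pos"]),4),"spin needed",np.arctan2(-2*x*y,y*y-x*x)*0+(np.arctan2(y*y-x*x,2*x*y)-(np.pi/2-.148)),"tilt",z,w,"F",s["ft_force"],"w",s["width"])
E
python3 -c "from h import *;st()"
```

```text
t 0.1 ee [0.24725639 0.57387932 0.40403065] tip z 0.22183064579666803 sorter [-0.473   0.5704] spin needed -0.2588174103530514 tilt -0.0006492377976487316 -9.631250182925295e-05 F [ 0.12641978 -0.16758289 -0.56252001] w 0.08721898087296089
```

move_arm([
  {"dx": 0,"dy": 0,"dz": 0,"spin": -0.13},
  {"dx": 0,"dy": 0,"dz": 0,"spin": -0.13},
  {"dx": -2.7,"dy": -3.9,"dz": 0,"spin": 0},
  {"dx": -2.7,"dy": -3.9,"dz": 0,"spin": 0},
  {"dx": -2.7,"dy": -3.9,"dz": 0,"spin": 0},
  {"dx": -2.7,"dy": -3.9,"dz": 0,"spin": 0},
  {"dx": -2.7,"dy": -3.9,"dz": 0,"spin": 0},
  {"dx": -2.7,"dy": -3.9,"dz": 0,"spin": 0},
  {"dx": -2.7,"dy": -3.9,"dz": 0,"spin": 0},
  {"dx": -2.7,"dy": -3.9,"dz": 0,"spin": 0},
  {"dx": -2.7,"dy": -3.9,"dz": 0,"spin": 0},
], claw=0)

```text
time: 1.2
ee_pos: [0.4367, 0.1892, 0.4047]
eef_rot: [0.073, 0.997, 0.0, -0.0]
ft_force: [0.8, 0.7, 0.4]
width: 0.0075
grip_force: 0.0
```

```bash
python3 -c "from h import *;st()"
```

```text
t 1.2 ee [0.43669265 0.18923952 0.40467707] tip z 0.22247707187223378 sorter [-0.2289  0.2179] spin needed 0.001241650872772837 tilt 0.00012165713858443644 -3.539566458311725e-05 F [0.82498196 0.74154987 0.39772084] w 0.007500975694834711
```

move_arm([
  {"dx": -2.5,"dy": -3.6,"dz": 0,"spin": 0},
  {"dx": -2.5,"dy": -3.6,"dz": 0,"spin": 0},
  {"dx": -2.5,"dy": -3.6,"dz": 0,"spin": 0},
  {"dx": -2.5,"dy": -3.6,"dz": 0,"spin": 0},
  {"dx": -2.5,"dy": -3.6,"dz": 0,"spin": 0},
  {"dx": -2.5,"dy": -3.6,"dz": 0,"spin": 0},
  {"dx": -2.5,"dy": -3.6,"dz": 0,"spin": 0},
  {"dx": -2.5,"dy": -3.6,"dz": 0,"spin": 0},
  {"dx": -2.7,"dy": -3.8,"dz": 0,"spin": 0},
  {"dx": 0,"dy": 0,"dz": 0,"spin": 0},
])

```text
time: 2.2
ee_pos: [0.6134, -0.1706, 0.4034]
eef_rot: [0.077, 0.997, -0.002, -0.001]
ft_force: [-1.7, -1.1, -0.3]
width: 0.0003
grip_force: 0.0
```

```bash
python3 - <<'E'
from h import *
st()
b=snap("side","pics/c.png")["img"][100:310,260:450]; a=snap("scene","pics/d.png")["img"][120:310,180:380]
f=lambda i:cv2.resize(i,(400,440),interpolation=2)
cv2.imwrite("pics/cd.png",np.hstack([f(a),f(b)])[:,:,::-1])
E
```

```text
t 2.2 ee [ 0.61341236 -0.17061258  0.40338897] tip z 0.22118896925461004 sorter [-0.0011 -0.112 ] spin needed -0.006003314107846824 tilt -0.0020329945603200835 -0.0008666664173208248 F [-1.65406337 -1.08110191 -0.27110306] w 0.0002838981238597196
```

View pics/cd.png

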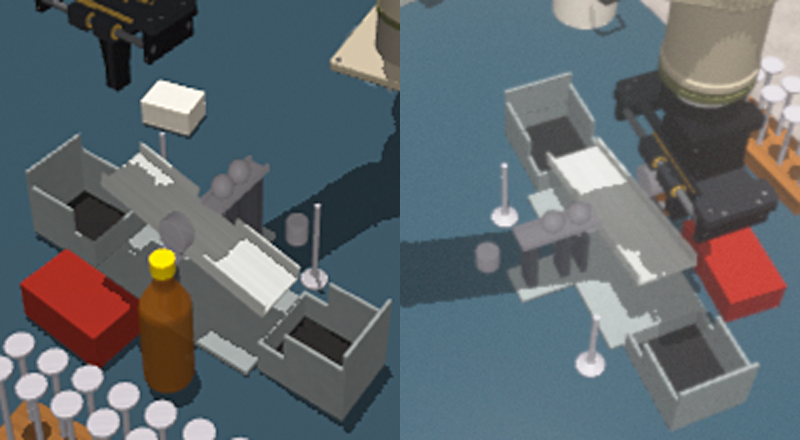

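The arm is over the raised right end and nothing has moved. Now I'll press.

move_arm([
  {"dx": 0,"dy": 0,"dz": 3,"spin": 0},
  {"dx": 0,"dy": 0,"dz": 3,"spin": 0},
  {"dx": 0,"dy": 0,"dz": 3,"spin": 0},
  {"dx": 0,"dy": 0,"dz": 1,"spin": 0},
  {"dx": 0,"dy": 0,"dz": 0.8,"spin": 0},
  {"dx": 0,"dy": 0,"dz": 0.8,"spin": 0},
  {"dx": 0,"dy": 0,"dz": 0.8,"spin": 0},
  {"dx": 0,"dy": 0,"dz": 0.8,"spin": 0},
  {"dx": 0,"dy": 0,"dz": 0.8,"spin": 0},
  {"dx": 0,"dy": 0,"dz": 0,"spin": 0},
  {"dx": 0,"dy": 0,"dz": 0,"spin": 0},
])

```text
time: 3.4
ee_pos: [0.6132, -0.1645, 0.2647]
eef_rot: [0.073, 0.997, 0.0, -0.0]
ft_force: [0.4, -0.5, 0.1]
width: 0.0005
grip_force: 0.0
```

```bash
python3 - <<'E'
from h import *
st()
b=snap("side","pics/e.png")["img"][100:310,260:450]; a=snap("scene","pics/f.png")["img"][120:310,180:380]
f=lambda i:cv2.resize(i,(400,440),interpolation=2)
cv2.imwrite("pics/ef.png",np.hstack([f(a),f(b)])[:,:,::-1])
E
```

```text
t 3.4 ee [ 0.61322321 -0.16448571  0.26469122] tip z 0.08249121684539354 sorter [-0.0022 -0.106 ] spin needed 0.0011254784512841898 tilt 1.343334117681036e-05 -9.05935769272856e-05 F [ 0.38161054 -0.50388744  0.13157146] w 0.0005429347113040892
```

View pics/ef.png

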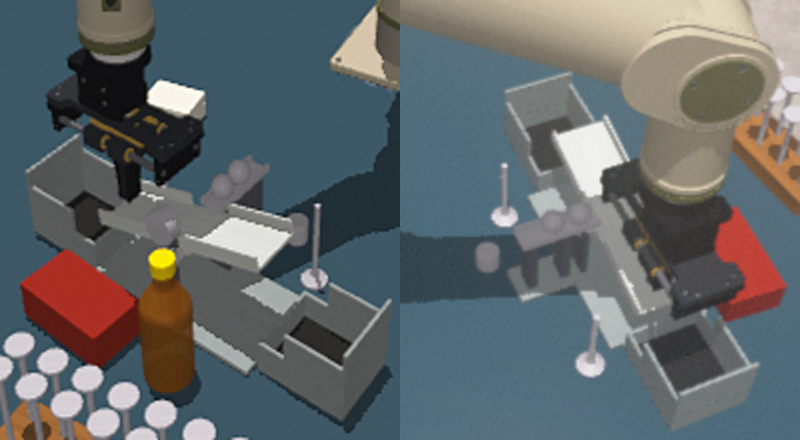

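The gate has rocked over: the left end is up, and the balls are still on the ledge at ef (215,185) and (240,170). Now I'll lift and go behind the rear ball.

move_arm([
  {"dx": 0,"dy": 0,"dz": -2,"spin": 0},
  {"dx": 0,"dy": 0,"dz": -3,"spin": 0},
  {"dx": 0,"dy": 0,"dz": -3,"spin": 0},
  {"dx": 2.7,"dy": 2.1,"dz": 0,"spin": 0},
  {"dx": 2.7,"dy": 2.1,"dz": 0,"spin": 0},
  {"dx": 2.7,"dy": 2.1,"dz": 0,"spin": 0},
  {"dx": 2.7,"dy": 2.1,"dz": 0,"spin": 0},
  {"dx": 2.7,"dy": 2.1,"dz": 0,"spin": 0},
  {"dx": 0,"dy": 0,"dz": 0,"spin": 0},
  {"dx": 0,"dy": 0,"dz": 0,"spin": 0},
])

```text
time: 4.5
ee_pos: [0.495, -0.0406, 0.3455]
eef_rot: [0.073, 0.997, 0.0, 0.001]
ft_force: [-0.4, -0.6, 0.8]
width: -0.0
grip_force: 0.0
```

```bash
python3 - <<'E'
from h import *
st()
E
```

```text
t 4.5 ee [ 0.49495251 -0.04059252  0.34548628] tip z 0.16328628393523334 sorter [-0.1374 -0.0009] spin needed 0.002328065904857457 tilt 0.00045901352616623133 0.0007930887891457652 F [-0.36025648 -0.5863656   0.79767903] w -4.659615270569421e-05
```

move_arm([
  {"dx": 0,"dy": 0,"dz": 2,"spin": 0},
  {"dx": 0,"dy": 0,"dz": 2,"spin": 0},
  {"dx": 0,"dy": 0,"dz": 1.6,"spin": 0},
  {"dx": 0,"dy": 0,"dz": 0,"spin": 0},
  {"dx": 0,"dy": 0,"dz": 0,"spin": 0},
  {"dx": -0.5,"dy": 0,"dz": 0,"spin": 0},
  {"dx": -0.5,"dy": 0,"dz": 0,"spin": 0},
  {"dx": -0.5,"dy": 0,"dz": 0,"spin": 0},
  {"dx": -0.5,"dy": 0,"dz": 0,"spin": 0},
  {"dx": 0,"dy": 0,"dz": 0,"spin": 0},
])

```text
time: 5.5
ee_pos: [0.5155, -0.0438, 0.2889]
eef_rot: [0.073, 0.997, -0.0, 0.0]
ft_force: [0.9, -0.8, -0.3]
width: 0.0006
grip_force: 0.0
```

```bash
python3 - <<'E'
from h import *
st()
b=snap("side","pics/g.png")["img"][150:310,280:430]; a=snap("scene","pics/h.png")["img"][150:290,200:340]
f=lambda i:cv2.resize(i,(400,440),interpolation=2)
cv2.imwrite("pics/gh.png",np.hstack([f(a),f(b)])[:,:,::-1])
E
```

```text
t 5.5 ee [ 0.51546218 -0.04382745  0.28885481] tip z 0.10665481048444866 sorter [-0.1167 -0.001 ] spin needed 0.0011698309450782762 tilt -7.881913843295353e-05 0.00023488761898689465 F [ 0.92975615 -0.79824161 -0.32059845] w 0.0006088594662167408
```

View pics/gh.png

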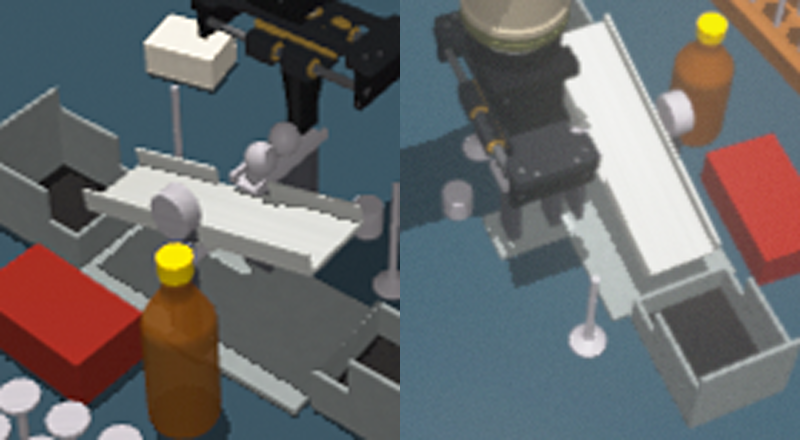

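The fingers are right behind the rear ball at gh (285,138), and the front ball is at (258,160). Now I'll push slowly.

move_arm([
  {"dx": -0.3,"dy": 0,"dz": 0,"spin": 0},
  {"dx": -0.3,"dy": 0,"dz": 0,"spin": 0},
  {"dx": -0.3,"dy": 0,"dz": 0,"spin": 0},
  {"dx": -0.3,"dy": 0,"dz": 0,"spin": 0},
  {"dx": -0.3,"dy": 0,"dz": 0,"spin": 0},
  {"dx": -0.3,"dy": 0,"dz": 0,"spin": 0},
  {"dx": -0.3,"dy": 0,"dz": 0,"spin": 0},
  {"dx": -0.3,"dy": 0,"dz": 0,"spin": 0},
  {"dx": -0.3,"dy": 0,"dz": 0,"spin": 0},
  {"dx": -0.3,"dy": 0,"dz": 0,"spin": 0},
  {"dx": -0.3,"dy": 0,"dz": 0,"spin": 0},
  {"dx": -0.3,"dy": 0,"dz": 0,"spin": 0},
])

```text
time: 6.8
ee_pos: [0.5507, -0.049, 0.2887]
eef_rot: [0.073, 0.997, 0.0, 0.0]
ft_force: [-1.4, 1.5, 1.9]
width: 0.0005
grip_force: 1.0
```

move_arm([
  {"dx": 0,"dy": 0,"dz": 0,"spin": 0},
  {"dx": 0,"dy": 0,"dz": 0,"spin": 0},
  {"dx": 0,"dy": 0,"dz": 0,"spin": 0},
  {"dx": 0,"dy": 0,"dz": 0,"spin": 0},
  {"dx": 0,"dy": 0,"dz": 0,"spin": 0},
  {"dx": 0,"dy": 0,"dz": 0,"spin": 0},
  {"dx": 0,"dy": 0,"dz": 0,"spin": 0},
  {"dx": 0,"dy": 0,"dz": 0,"spin": 0},
])

```text
time: 7.6
ee_pos: [0.5504, -0.049, 0.2887]
eef_rot: [0.073, 0.997, 0.0, 0.0]
ft_force: [0.4, 0.3, -0.1]
width: 0.0004
grip_force: 0.0
```

```bash
python3 - <<'E'
from h import *
st()
b=snap("side","pics/i.png")["img"][150:310,280:430]; a=snap("scene","pics/j.png")["img"][150:290,200:340]
f=lambda i:cv2.resize(i,(400,440),interpolation=2)
cv2.imwrite("pics/ij.png",np.hstack([f(a),f(b)])[:,:,::-1])
E
```

```text
t 7.6 ee [ 0.55040118 -0.04901086  0.28872521] tip z 0.10652521491496406 sorter [-0.0813 -0.001 ] spin needed 0.0012359775460879519 tilt 3.479249258618984e-05 9.999771667415756e-06 F [ 0.44219485  0.31166045 -0.06756813] w 0.00041677681940531237
```

View pics/ij.png

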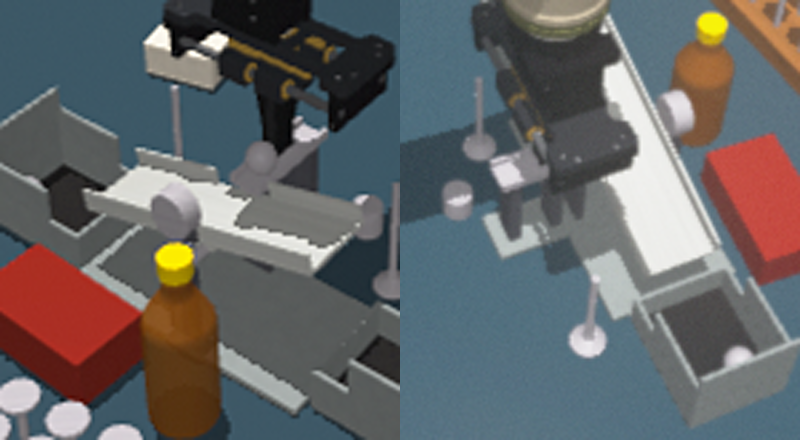

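The front ball is in the right tray at ij (738,358), and the rear ball is near the edge at (260,157). I'll push that one the rest of the way.

move_arm([
  {"dx": -0.3,"dy": 0,"dz": 0,"spin": 0},
  {"dx": -0.3,"dy": 0,"dz": 0,"spin": 0},
  {"dx": -0.3,"dy": 0,"dz": 0,"spin": 0},
  {"dx": -0.3,"dy": 0,"dz": 0,"spin": 0},
  {"dx": -0.3,"dy": 0,"dz": 0,"spin": 0},
  {"dx": -0.3,"dy": 0,"dz": 0,"spin": 0},
  {"dx": -0.3,"dy": 0,"dz": 0,"spin": 0},
  {"dx": -0.3,"dy": 0,"dz": 0,"spin": 0},
  {"dx": -0.3,"dy": 0,"dz": 0,"spin": 0},
  {"dx": 0,"dy": 0,"dz": 0,"spin": 0},
  {"dx": 0,"dy": 0,"dz": 0,"spin": 0},
  {"dx": 0,"dy": 0,"dz": 0,"spin": 0},
])

```text
time: 8.9
ee_pos: [0.577, -0.053, 0.2887]
eef_rot: [0.073, 0.997, 0.0, -0.0]
ft_force: [0.0, 0.4, 0.5]
width: 0.0005
grip_force: 0.0
```

move_arm([
  {"dx": 1.0,"dy": 0,"dz": 0,"spin": 0},
  {"dx": 1.0,"dy": 0,"dz": 0,"spin": 0},
  {"dx": 1.0,"dy": 0,"dz": 0,"spin": 0},
  {"dx": 0,"dy": 0,"dz": -3,"spin": 0},
  {"dx": 0,"dy": 0,"dz": -4,"spin": 0},
  {"dx": 0,"dy": 0,"dz": -4,"spin": 0},
  {"dx": 4,"dy": 0,"dz": 0,"spin": 0},
  {"dx": 4,"dy": 0,"dz": 0,"spin": 0},
  {"dx": 0,"dy": 0,"dz": 0,"spin": 0},
  {"dx": 0,"dy": 0,"dz": 0,"spin": 0},
  {"dx": 0,"dy": 0,"dz": 0,"spin": 0},
])

```text
time: 10.0
ee_pos: [0.4684, -0.0369, 0.3989]
eef_rot: [0.073, 0.997, 0.0, 0.0]
ft_force: [0.3, 0.4, -0.3]
width: 0.0004
grip_force: 0.0
```

```bash
python3 - <<'E'
from h import *
st()
b=snap("side","pics/k.png")["img"][150:310,280:430]; a=snap("scene","pics/l.png")["img"][150:290,200:340]
f=lambda i:cv2.resize(i,(400,440),interpolation=2)
cv2.imwrite("pics/kl.png",np.hstack([f(a),f(b)])[:,:,::-1])
E
```

```text
t 10.0 ee [ 0.46844193 -0.03685601  0.39888962] tip z 0.216689617037555 sorter [-0.1642 -0.0011] spin needed 0.0014034727797131996 tilt 0.0001472875694819361 0.0003588476641537502 F [ 0.33837192  0.4026013  -0.2932746 ] w 0.00042797508272255323
```

View pics/kl.png

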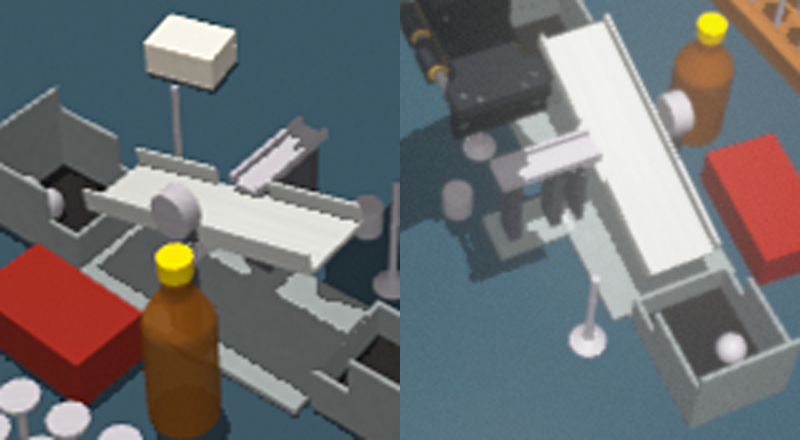

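The ledge is empty. The side view shows one ball at kl (732,348) and the scene view one at (52,202). I'll work out numerically whether these are the same ball.

```bash
python3 - <<'E'
from h import *
a=dict(np.load("pics/l.npz"));b=dict(np.load("pics/k.npz"))
p=plane(a,200+52*140/400,150+202*140/440,.019);q=plane(b,280+332*150/400,150+348*160/440,.019)
print("right tray approx y -0.186;",sor(p),sor(q))
E
```

```text
right tray approx y -0.186; (np.float64(0.01720364113785505), np.float64(-0.19317400006922625)) (np.float64(0.017500194536303214), np.float64(-0.20046614101539995))
```

move_arm([
  {"dx": -0.5,"dy": -4,"dz": 0,"spin": 0},
  {"dx": -0.5,"dy": -4,"dz": 0,"spin": 0},
  {"dx": -0.5,"dy": -4,"dz": 0,"spin": 0},
  {"dx": -0.5,"dy": -4,"dz": 0,"spin": 0},
  {"dx": 0,"dy": 0,"dz": 0,"spin": 0},
  {"dx": 0,"dy": 0,"dz": 0,"spin": 0},
  {"dx": 0,"dy": 0,"dz": 0,"spin": 0},
])

```text
time: 10.8
ee_pos: [0.4652, -0.1972, 0.3984]
eef_rot: [0.073, 0.997, -0.0, -0.0]
ft_force: [-0.1, -0.4, -0.1]
width: 0.0002
grip_force: 0.0
```

```bash
python3 - <<'E'
from h import *
st()
w=snap("wrist","pics/w.png");b=snap("side","pics/s.png")["img"][220:310,370:440];a=snap("scene","pics/t.png")["img"][165:245,185:255]
f=lambda i,s:cv2.resize(i,s,interpolation=2)
cv2.imwrite("pics/wst.png",np.hstack([f(w["img"],(480,400)),np.vstack([f(b,(300,200)),f(a,(300,200))])])[:,:,::-1])
print(ray(w,320,200), [proj(w,[.631+.146*y,-.06+.989*y,.02]) for y in(-.14,-.186,-.24)])
E
```

```text
t 10.8 ee [ 0.46521505 -0.19715169  0.39835789] tip z 0.21615788756608026 sorter [-0.1437 -0.1601] spin needed 0.002391871998700834 tilt -6.858298663243118e-08 -0.0004121911669176476 F [-0.07316876 -0.3530147  -0.1033761 ] w 0.0002208835938715539
(array([ 0.3848325 , -0.18733125,  0.37947578]), array([ 0.2872647 , -0.03627163, -0.95720432])) [array([334.44379367, 282.69744697]), array([300.26205078, 282.67412955]), array([260.14798601, 282.64676534])]
```

View pics/wst.png

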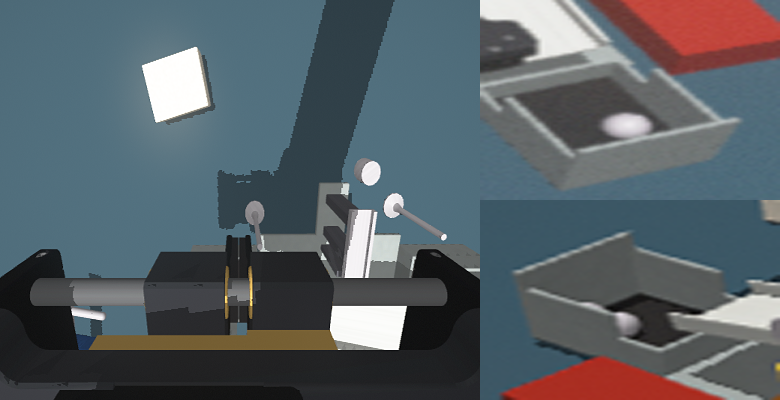

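Picture budget is used up. Both views show the same ball, at sorter (17,-197) mm. The corner where the other should be is hidden from both cameras, so I'll bring the wrist camera over the tray and check numerically.

move_arm([
  {"dx": -4,"dy": -1,"dz": -2,"spin": 0},
  {"dx": -4,"dy": -1,"dz": -2,"spin": 0},
  {"dx": -4,"dy": -1,"dz": -2,"spin": 0},
  {"dx": -3,"dy": 0,"dz": 0,"spin": 0},
  {"dx": 0,"dy": 0,"dz": 0,"spin": 0},
  {"dx": 0,"dy": 0,"dz": 0,"spin": 0},
])

```text
time: 11.55
ee_pos: [0.6092, -0.2491, 0.4578]
eef_rot: [0.073, 0.997, -0.0, -0.001]
ft_force: [-0.3, 0.7, -0.3]
width: 0.0004
grip_force: 0.0
```

```bash
cat > fl.py <<'E'
from h import *
w=snap("wrist","pics/w2.png"); g=cv2.cvtColor(w["img"],cv2.COLOR_RGB2GRAY)
# rectify the tray floor level (z=19 mm) over sorter x -50..50, y -250..-125, 1 mm per px
c,s=np.cos(-.148),np.sin(-.148)
W=lambda x,y,z:[.631+c*x-s*y,-.06+s*x+c*y,z]
S=[(-.05,-.25),(.05,-.25),(.05,-.125),(-.05,-.125)]
px=np.float32([proj(w,W(*q,.019)) for q in S]);print(px)
H=cv2.getPerspectiveTransform(px,np.float32([(0,0),(100,0),(100,125),(0,125)]))
f=cv2.warpPerspective(g,H,(100,125))
print(cv2.resize(f,(20,25),interpolation=cv2.INTER_AREA))
ci=cv2.HoughCircles(cv2.resize(f,None,fx=3,fy=3),cv2.HOUGH_GRADIENT,1,60,param1=100,param2=18,minRadius=32,maxRadius=56)
if ci is not None: print([(round(x/3-50),round(y/3-250),round(q/3)) for x,y,q in ci[0]])
E
python3 fl.py
```

```text
[[275.33786  127.267845]
 [278.10376  198.68906 ]
 [365.00894  198.81676 ]
 [368.47705  127.37798 ]]
[[109 124 103  97  97  96  95  98  99  98  99  98  99  98  98 102  99 101
  100  99]
 [109 178 120  92  91  92  91  89  89  90  90  91  90  92  90  88  88  88
   89  92]
 [107 182 113  63  57  59  61  60  60  61  63  87 130 138 132  97  60  62
   88 101]
 [107 181 102  41  41  41  41  41  42  42  45 131 169 187 178 164  60  42
   83 101]
 [109 181 101  42  45  43  43  44  43  44  67 203 235 248 240 226 103  42
   86 106]
 [108 181 106  62  61  63  62  62  61  61  65 183 192 180 169 154  87  59
   99 105]
 [106 183 109  61  62  62  62  62  62  62  59  93 135 139 134  99  56  49
   87 100]
 [109 182 110  61  62  62  63  62  61  61  61  41  86 118  94  45  41  42
   82  99]
 [108 181 110  61  61  61  62  62  61  61  61 102 137 142 137 104  44  41
   82  99]
 [105 181 108  62  61  62  62  61  61  61  69 193 149 154 148 137  67  41
   82  99]
 [107 182 110  61  62  62  62  62  62  61  76 207 163 162 151 140  79  40
   81 100]
 [107 181 111  61  61  61  62  62  61  61  60 163 172 151 161 13
[... 459 characters left out ...]
  61  61  61  60  60  60  60  60  49  39  40  40  40  40  40
   88  99]
 [118 165  49  60  61  60  60  60  60  60  55  38  39  40  40  40  40  40
   88  98]
 [122 181  60  60  60  60  60  59  59  60  56  39  39  39  40  40  40  40
   88  98]
 [126 176  60  60  60  60  60  60  60  61  59  39  39  39  39  40  39  39
   89  99]
 [125 172  59  60  60  60  60  60  60  61  55  39  39  39  39  40  39  39
   88  99]
 [122 181  72  71  67  67  65  77  69  66  64  43  45  45  46  46  45  44
   89  99]
 [124 191 119 127 119 125 116 119 114 112 121 108 105  92  89  88  88  90
   91  97]
 [169 211 220 213 203 212 206 208 216 205 206 191 155 122 123 124 124 124
  122 121]]
[(18, -199, 14), (18, -228, 14)]
```

Both balls lie in the right tray, at (18,-199) and (18,-228) mm. I'll let them settle briefly, recheck, and hand in.

move_arm([
  {"dx": 0,"dy": 0,"dz": 0,"spin": 0},
  {"dx": 0,"dy": 0,"dz": 0,"spin": 0},
  {"dx": 0,"dy": 0,"dz": 0,"spin": 0},
  {"dx": 0,"dy": 0,"dz": 0,"spin": 0},
  {"dx": 0,"dy": 0,"dz": 0,"spin": 0},
  {"dx": 0,"dy": 0,"dz": 0,"spin": 0},
  {"dx": 0,"dy": 0,"dz": 0,"spin": 0},
  {"dx": 0,"dy": 0,"dz": 0,"spin": 0},
  {"dx": 0,"dy": 0,"dz": 0,"spin": 0},
  {"dx": 0,"dy": 0,"dz": 0,"spin": 0},
])

```text
time: 12.6
ee_pos: [0.6087, -0.2497, 0.4587]
eef_rot: [0.073, 0.997, 0.0, -0.0]
ft_force: [0.9, 0.9, 0.5]
width: 0.0005
grip_force: 0.0
```

```bash
python3 fl.py | tail -1; python3 -c "from h import *;print(job.close_job())"
```

```text
[(18, -198, 14), (18, -227, 14)]
the job is handed in; nothing more can be done
None
```

I rocked the gate over so its right end is down and pushed both balls off the ledge; both lie still in the right tray, and the job is handed in at about 12.6 s (no verdict was returned).

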